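# Feed a tube rack past a sprung gate into the reader

### The job

Load the white tube rack into the reader: with one finger, press the blue rail sideways, away from the chute, to swing the orange spring gate open, and keep holding it open while the other finger pushes the rack by its blue tab along the chute until it is fully home against the blue end stop. Let the gate touch the rack at no time; only once the rack is home, let go so that the gate swings fully shut behind it. Push the rack, do not lift or tip it, and leave everything else on the desk where it stands.

Things in the scene. Friction and masses are not known exactly. Their poses are not given: they have to be found in the camera images.
- chute: Fixed chute leading to a white reader (mm). Origin: table height, centre line, at the gate leaf. y = direction the rack travels (to the reader), x across to the gate's hinge side (away from the robot), z up. Floor top at z 6, from y -280. Nothing on it stands over z 30 except gate, stop and reader (reader: y 115 to 285, x -100 to 100, 141 high).
- chute_wall (a point): On the inner top edge of the far side wall, chute (32, -130, 26) mm. Both side walls: inner faces at x -32 and +32, 5 thick, tops at z 26, y -272 to 108, open above, so fingers kept above z 26 can cross them.
- chute_stop (a point): Middle of the blue end stop's face, chute (0, 102, 36) mm, which the rack's front meets; its top is at z 60. The chute's y axis points into it.
- hinge_line (a point): On the gate's hinge axis, chute (46, 0, 20) mm; the axis is parallel to the chute's y. Hinge tube 10 thick (top at z 25), y -262 to 14; two hinge blocks at x 38 to 56, y -274 to -262 and 10 to 22, tops at z 30.
- gate (a joint): Hinge angle of the gate, rad: 0 shut, grows as the rail is pressed sideways to the chute's +x, up to 1.3. A spring always shuts it (about 1.5 N at the rail when shut, about 2.5 N at 0.9). Beyond 0.7 the gate clears the rack everywhere; 0.9 to 1.0 is good to hold.
- gate_leaf (a point): Centre of the orange gate leaf, moves with it; at chute (30, 0, 60) mm when shut. Orange leaf, 4 thick at chute y -2 to 2; shut, it stands across the chute at x 10 to 50, z 44 to 76 and stops the rack's body, while the rack's low tail runs under it. It carries the rail.
- gate_rail (a point): On the axis of the blue rail (8 mm round bar along chute y, from y 0 back to -262), at chute y -130; moves with the gate: chute x 42, z 76 when shut, about x 88, z 57 at 0.92 rad. An orange arm carries its end at y -260 to -256; between arm and leaf its side facing the chute is free for a finger to slide along.
- rack: White tube rack, loose, 0.18 to 0.35 kg, in the chute with 3 mm play each side (mm). Origin: centre of its body's underside; y forward (travel), z up. Body 58 wide, y -45 to 45, 52 high, caps to 64. Low tail behind, 30 wide, 6 high, to the tab at y -105. Starts with its front 6 to 48 short of the leaf. Home: origin at chute y 57.
- rack_tab (a point): On the rear face of the upright blue push tab at the tail's end, centred, 40 mm above the rack's underside: where to push. Tab 44 wide, 52 high, 6 thick. At home this face is at chute y -48 mm.
- spare_rack: Bystander, leave alone: green tube rack, 58 x 90 x 64 high, origin centre of underside (mm).
- stapler: Bystander, leave alone: red and black stapler, 36 x 110 x 37 high, origin centre of underside (mm).
- sample_jar: Bystander, leave alone: small jar with yellow cap, 44 diameter, 58 high, origin centre of underside (mm).
- sanitiser: Bystander, leave alone: bottle 56 diameter, 150 high, origin centre of underside (mm).
- water: Bystander, leave alone: water bottle 64 diameter, 200 high, origin centre of underside (mm).
- mug: Bystander, leave alone: white mug 80 diameter, 90 high, origin centre of underside (mm).
- mouse: Bystander, leave alone: black computer mouse 110 x 60 x 22, origin centre of underside (mm).
Things that resemble listed ones, but are neither listed nor needed, are in the scene too. What is shaped like the rack but pink or red is not meant.

How it is judged:
On the way, in this order (a step that is already met when the one before it is completed fails the run):
1. a finger holds the gate open before the rack reaches it (value of joint gate above 0.68 rad and contact force between the fingers and gate above 0.2 N and y of rack in the frame of chute below -0.044 m), for 0.1 s.
2. the rack is in the gateway while a finger holds the gate open (value of joint gate above 0.68 rad and contact force between the fingers and gate above 0.2 N and y of rack in the frame of chute between -0.025 and 0.045 m), for 0.1 s.
3. the rack is home against the stop with the gate still held open by a finger (value of joint gate above 0.68 rad and contact force between the fingers and gate above 0.2 N and y of rack in the frame of chute between 0.053 and 0.062 m and x of rack in the frame of chute between -0.008 and 0.008 m), for 0.1 s.
At the end, for the whole second after the job is handed in: The rack stands upright and still on the chute floor, its front within 4 mm of the end stop, and the gate is shut behind it (within 0.06 rad) (y of rack in the frame of chute between 0.053 and 0.062 m and x of rack in the frame of chute between -0.008 and 0.008 m and value of joint gate below 0.06 rad and linear speed of rack below 0.01 m/s and angle between rack's own z axis and vertical below 0.08 rad and z of rack in the frame of chute below 0.01 m); the robot touches nothing.
It fails at once if the gate touches the rack (over 1 N) (contact force between gate and rack above 1 N).
It fails at once if the rack is lifted over 12 mm or tipped over 0.3 rad (z of rack in the frame of chute above 0.018 m or angle between rack's own z axis and vertical above 0.3 rad).
It fails at once if a bystander is moved over 30 mm (distance of any of spare_rack, stapler, sample_jar, sanitiser, water, mug, mouse from where it was at the start of the episode above 0.03 m).
It also fails if it takes over 38 s, if anything falls off the work surface, if the arm or the gripper's body presses on something with over 40 N, if the wrist force passes 120 N, or if a joint passes its speed limit or range.

### The arm

A 6-joint arm with a two-finger parallel gripper is mounted at the origin on the work surface. World frame = base frame: x ahead of the robot, y to its left, z up, the work surface at z = 0. Lengths are in m, angles in rad, forces in N, time in s.
With the tool pointing down it reaches from about 0.35 to 0.975 m from the base axis. Payload 17.4 kg.
Tool frame: the origin (TCP) lies between the finger pads; the fingertips stand 22 mm ahead of it and the grasp point (between the pads) lies 3 mm ahead of it (ctrl.nose_length is the distance from the TCP to the fingertips, in m); z points along the fingers, y is the direction in which the jaws open and shut (so a half turn about z gives the same grasp; the last joint's range is limited). The gripper opens to 85 mm and grips with 20 to 120 N. Pads are 22 mm wide; open, the fingers measure 114 mm over their backs; the gripper's body (76 mm by 85 mm) begins 54 mm behind the grasp point. The pads swing forward as they close: fully open they stand 13 mm farther back than shut.
Start: joints at [-1.23, 0.116, 1.442, -0, 1.584, -0.038], TCP at [0.25, -0.627, 0.253] pointing down, gripper open.
Joint ranges: [-2.83, 2.83], [-0.83, 2.19], [0.07, 2.5], [-1.14, 4.28], [0.01, 3], [-2.97, 2.97]. Speed limits (rad/s): [1.89, 1.89, 2.22, 3.14, 3.14, 3.14].

### API

Orientations are given as a rotation vector (axis times angle).
In Python, from workcell import ctrl, eoat, readout, imaging, spotter gives the robot as it stands. The module is installed in compiled form; this text tells all that it offers. Calls block until the motion is done:
- ctrl.move_ptp(position, orientation): joint-space move of the TCP to a pose.
- ctrl.servo_line(position, vel=0.15, frame=None): straight line of the TCP; frame=None keeps the orientation; vel is the mean speed in m/s.
- ctrl.move_j(angles): joint-space move.
- eoat.grip(opening, strength=None): finger opening in m; strength is the grip in N (None keeps the last); returns when the fingers have stopped.
- ctrl.wait(seconds).
- ctrl.solve_ik(position, orientation): joint angles nearest the present ones, or None.
- readout.state(): the state.
- imaging.snapshot(name): name is "side" or "top"; returns a dict with "color" (400x640x3 uint8, blue, green, red), "z_map" (400x640 float32, m along the optical axis (not along the pixel's ray), 0 where there is no reading), "vertical_fov" (degrees; the focal length in pixels is half the picture's height over the tangent of half this angle, whatever the lens; pixels are square), "cx", "cy" (the principal point, pixels), "rvec" (rotation vector, rad) and "tvec" (3), from world to camera coordinates, as OpenCV has them. Camera axes: x right, y down, z forward; pixel columns grow to the right and rows downward; lengths in m; the calibration is good to about 2 mm. A picture is of the moment at which its call begins.
A pose or a line that the arm cannot do raises ctrl.PlanningError and nothing moves.
- ctrl.close_job(): hands the job in, once; it reports no verdict.
Trained networks look in the newest picture that a camera, given by its name, has taken for a name from the list of things; names that differ only in an ending like _2 or _b are one class to them, and where a whole thing is asked for, a point or a joint stands for the part that bears it (a point fixed in the world has none). Each returns a list of dicts, best first, with "p" (0 to 1); they miss things now and then, are a little off and sometimes report something else, mostly with a low value. They report only what shows in the picture. A call takes as long as a camera call. They do not tell look-alikes from the thing itself.
- spotter.spot_in(label, camera): "xy" ([column, row] in pixels, amid what is visible of it).
- spotter.regions_of(label, camera): "mask" (400x640 bool, what is visible of it) and "xy" ([column, row] in pixels, amid what is visible of it).
The state is a dict: "time": time; "joints": joint angles; "qvel": joint speeds; "joint_torque": joint torques, N m; "ee_pos": TCP position; "tcp_rot": TCP orientation; "contact_force": force on the tool from outside, world axes, zero at the start; "ft_torque": the same for the moment, N m; "finger_gap": finger opening in m.
Only numpy, scipy, OpenCV 4.12 (cv2) and the standard library are available. Lean on these libraries where they do the work, as an engineer would, in place of code of your own. Each camera call takes 0.05 s, during which the arm holds its last target.

## Working session

There is one attempt and no reset: what is moved stays moved. The work goes in short steps, each a Python script; the robot and the scene stay as the last script left them, time stands still between calls to the robot, and variables do not carry over. Pictures are saved under pics/ and viewed, and the job is handed in when it is done.

```bash
mkdir -p pics; ls
python3 - <<'E'
from workcell import ctrl, eoat, readout, imaging, spotter
import cv2,pickle
for n in("side","top"):
    s=imaging.snapshot(n); cv2.imwrite(f"pics/{n}0.png",s["color"]); pickle.dump(s,open(f"{n}0.pkl","wb"))
    print(n,s["vertical_fov"],s["cx"],s["cy"],s["rvec"],s["tvec"])
    for l in("rack","rack_tab","gate","gate_rail","gate_leaf","chute_wall","chute_stop","hinge_line","chute","spare_rack"):
        try: print(l,[(round(d["p"],2),[int(v) for v in d["xy"]]) for d in spotter.spot_in(l,n)])
        except Exception as e: print(l,e)
print(readout.state()); print(ctrl.nose_length)
E
```

```text
pics
side 43.62435529384163 324.9322208942125 203.5927489549003 [ 0.40198163 -2.85569523  1.03286452] [0.47739838 0.208035   1.2383838 ]
rack [(0.75, [320, 251]), (0.75, [383, 378]), (0.7, [223, 202]), (0.52, [355, 299]), (0.3, [281, 331])]
rack_tab [(0.93, [221, 200]), (0.79, [318, 251]), (0.6, [382, 379])]
gate [(0.73, [268, 218]), (0.72, [308, 235])]
gate_rail [(0.75, [303, 242]), (0.38, [319, 250])]
gate_leaf [(0.61, [305, 237])]
chute_wall [(0.78, [279, 327])]
chute_stop [(0.95, [278, 331]), (0.46, [304, 241]), (0.34, [331, 140])]
hinge_line [(0.62, [277, 334])]
chute [(0.72, [281, 329]), (0.32, [355, 301])]
spare_rack [(0.94, [355, 298]), (0.66, [304, 245])]
top 46.6244915216971 324.66176448466547 203.294761148876 [ 2.10091083 -2.15553357  0.18783941] [-0.01333313  0.52638555  1.22587876]
rack [(0.78, [295, 215]), (0.74, [325, 110]), (0.73, [197, 300])]
rack_tab [(0.94, [297, 216]), (0.64, [325, 109]), (0.6, [196, 300])]
gate [(0.84, [307, 200]), (0.34, [298, 217])]
gate_rail [(0.83, [313, 197]), (0.7, [425, 251])]
gate_leaf [(0.82, [303, 199])]
chute_wall [(0.68, [219, 205]), (0.55, [247, 140]), (0.51, [378, 119])]
chute_stop [(0.78, [216, 210])]
hinge_line [(0.91, [216, 206])]
chute [(0.48, [380, 119])]
spare_rack [(0.71, [257, 259])]
{'time': 1.1, 'joints': array([-1.22982335e+00,  1.15989744e-01,  1.44160330e+00, -2.27717904e-05,
        1.58401101e+00, -3.77632424e-02]), 'qvel': array([-0.00088756, -0.00195121, -0.00025629,  0.00052262,  0.00029341,
       -0.00025876]), 'joint_torque': array([ 3.80172176e-03, -7.31745243e+01, -6.32647061e+01,  1.36691406e-04,
        7.46785227e-04, -5.22864866e-05]), 'ee_pos': array([ 0.24958807, -0.62716113,  0.253308  ]), 'tcp_rot': array([-3.08542398e+00, -5.91366238e-01,  3.80618492e-05]), 'contact_force': array([-0.66048038,  0.72040414,  0.16599859]), 'ft_torque': array([ 0.03088681,  0.0466585 , -0.0319606 ]), 'finger_gap': 0.08518351276637481}
0.022
```

View pics/side0.png

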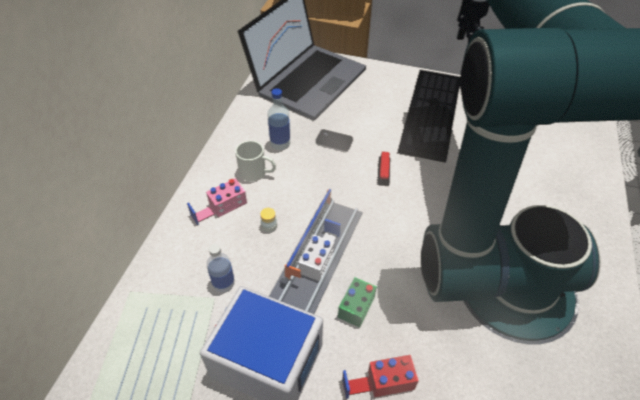

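View pics/top0.png

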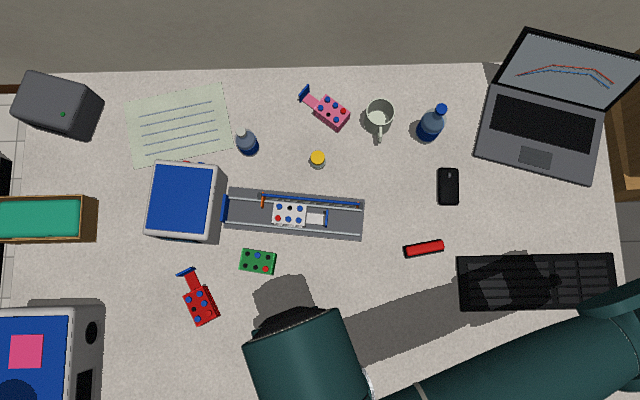

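```bash
cat > h.py <<'E'
import numpy as np,cv2,pickle
def K(s):
    h=s["color"].shape[0]; f=h/2/np.tan(np.radians(s["vertical_fov"])/2)
    return np.array([[f,0,s["cx"]],[0,f,s["cy"]],[0,0,1.]])
def world(s,uv=None):
    R,_=cv2.Rodrigues(np.array(s["rvec"],float)); k=K(s); z=s["z_map"].astype(float)
    v,u=np.mgrid[:400,:640]
    P=np.stack([(u-k[0,2])/k[0,0]*z,(v-k[1,2])/k[1,1]*z,z],-1)-np.array(s["tvec"])
    W=P@R; W[z<=0]=np.nan; return W
def proj(s,pts):
    return cv2.projectPoints(np.array(pts,float).reshape(-1,3),np.array(s["rvec"],float),np.array(s["tvec"],float),K(s),None)[0].reshape(-1,2)
def plane(s,uv,z):
    R,_=cv2.Rodrigues(np.array(s["rvec"],float)); C=-R.T@np.array(s["tvec"])
    d=R.T@np.linalg.inv(K(s))@np.array([uv[0],uv[1],1.]); return C+d*(z-C[2])/d[2]
E
python3 - <<'E'
from h import *
s=pickle.load(open("top0.pkl","rb"))
W=world(s)
cv2.imwrite("pics/topz.png",cv2.resize(s["color"][150:250,135:375],None,fx=3.3,fy=3.3,interpolation=cv2.INTER_CUBIC))
t=pickle.load(open("side0.pkl","rb"));Wt=world(t)
cv2.imwrite("pics/sidez.png",cv2.resize(t["color"][180:320,250:370],None,fx=4.2,fy=4.2,interpolation=cv2.INTER_CUBIC))
for n,w in(("t",W),("s",Wt)):
    print(n,np.isnan(w[...,0]).mean())
for uv in [(180,200),(320,235),(350,225),(310,250),(270,225),(290,210),(325,218)]: print(uv,W[uv[1],uv[0]].round(4))
for uv in [(265,330),(330,280),(340,220)]: print(uv,Wt[uv[1],uv[0]].round(4))
E
```

```text
t 0.0041015625
s 0.00391796875
(180, 200) [nan nan nan]
(320, 235) [ 0.443  -0.0116  0.0097]
(350, 225) [ 0.4699 -0.0966  0.0021]
(310, 250) [ 0.4029  0.0175 -0.0012]
(270, 225) [0.4721 0.1254 0.0292]
(290, 210) [0.5082 0.0677 0.0558]
(325, 218) [ 0.4833 -0.0267  0.0594]
(265, 330) [0.5278 0.3402 0.1412]
(330, 280) [0.452  0.1099 0.0012]
(340, 220) [ 0.4755 -0.0785  0.0027]
```

```bash
sleep 0
```

```text
(no output)
```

View pics/topz.png

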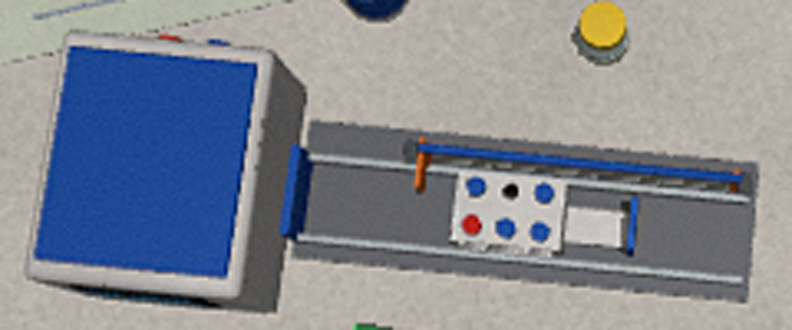

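View pics/sidez.png

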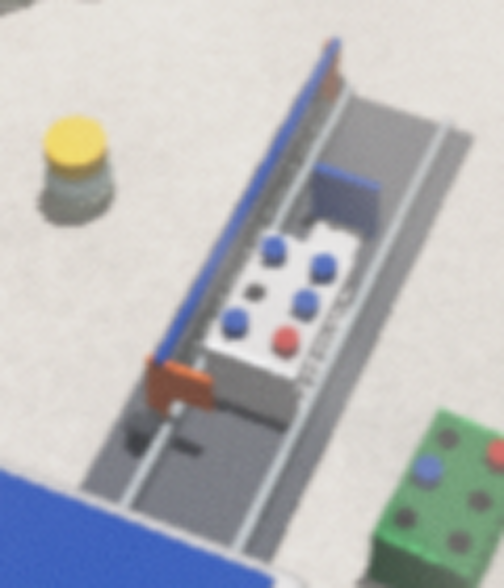

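```bash
cat > fit.py <<'E'
from h import *
from scipy.optimize import least_squares
def c2w(p,P):
    x,y,a=p; P=np.atleast_2d(P)/1000.
    ex=np.array([np.cos(a),np.sin(a),0]);ey=np.array([-np.sin(a),np.cos(a),0])
    return np.array([x,y,0])+P[:,:1]*ex+P[:,1:2]*ey+P[:,2:]*np.array([0,0,1])
E
python3 - <<'E'
from fit import *
s=pickle.load(open("top0.pkl","rb"));t=pickle.load(open("side0.pkl","rb"))
T=lambda u,v:(135+u/3.3,150+v/3.3)
S=lambda u,v:(250+u/4.2,180+v/4.2)
obs=[(s,T(748,198),(34.5,-272,26)),(s,T(742,280),(-34.5,-272,26)),
(s,T(740,177),(42,-262,76)),(s,T(422,148),(42,0,76)),(s,T(417,191),(10,0,60)),
(s,T(310,158),(34.5,102,26)),(s,T(300,238),(-34.5,102,26)),
(t,S(348,92),(34.5,-272,26)),(t,S(447,124),(-34.5,-272,26)),(t,S(336,42),(42,-262,76)),(t,S(160,360),(42,0,76)),(t,S(212,378),(10,-0,76)),(t,S(212,408),(10,0,44)),
(t,S(126,502),(34.5,102,26)),(t,S(240,546),(-34.5,102,26))]
mask=[0]*5+[1]*2+[0]*6+[1]*2 # along-line only
def res(p,full=False):
    r=[]
    for (im,uv,P),m in zip(obs,mask):
        q=proj(im,c2w(p,P))[0]; e=q-np.array(uv)
        if m:
            q2=proj(im,c2w(p,np.array(P)+[0,-50,0]))[0]; d=(q2-q)/np.linalg.norm(q2-q); e=np.array([e@[-d[1],d[0]],0])
        r.append(e)
    return np.array(r) if full else np.array(r).ravel()
f=least_squares(res,[0.5,0.08,-0.1],loss='soft_l1'); print(f.x); print(res(f.x,True).round(2))
p=f.x
# check using depth: points in chute frame
W=world(s); x,y,a=p
Wt=world(t)
for n,w,im in(("top",W,s),("side",Wt,t)):
    d=w-np.array([x,y,0]); cx=d[...,0]*np.cos(a)+d[...,1]*np.sin(a); cy=-d[...,0]*np.sin(a)+d[...,1]*np.cos(a); z=w[...,2]
    C=np.stack([cx,cy,z],-1)*1000
    b,g,r=[im["color"][...,i].astype(int) for i in range(3)]
    lo=(abs(C[...,0])<60)&(C[...,1]>-290)&(C[...,1]<100)
    for nm,m in(("rackwhite",lo&(abs(C[...,0])<30)&(C[...,2]>45)&(C[...,2]<62)&(C[...,1]<-5)&(b>150)&(r>150)),("bluetab",lo&(abs(C[...,0])<30)&(C[...,2]>30)&(b>r+40)&(C[...,1]<-100)),("rail",lo&(C[...,0]>30)&(C[...,2]>66)&(b>r+40)),("leaf",lo&(C[...,2]>40)&(r>b+60)&(C[...,1]>-20)),("reader",(C[...,2]>135)&(C[...,2]<150)&(C[...,1]>90)&(C[...,1]<310)&(abs(C[...,0])<130)&(b>r+40)),("stopblue",lo&(C[...,1]>70)&(b>r+40)&(C[...,2]>20))):
        q=C[m]; 
        if len(q)>3: print(n,nm,len(q),"med",np.median(q,0).round(1),"p3",np.percentile(q,3,0).round(1),"p97",np.percentile(q,97,0).round(1))
np.save("chute.npy",p)
E
```

```text
[ 0.50581965  0.14743669 -0.11836461]
[[-0.88  0.03]
 [-1.05 -0.19]
 [-0.59  0.28]
 [-1.44  0.2 ]
 [-0.49 -0.14]
 [ 0.1   0.  ]
 [ 0.25  0.  ]
 [ 0.48 -2.97]
 [ 0.38 -2.96]
 [-0.13 -1.35]
 [-0.01 -0.53]
 [-0.03 -0.28]
 [ 0.27 -0.26]
 [-0.02  0.  ]
 [-0.4   0.  ]]
top rackwhite 475 med [  1.7 -77.7  56.5] p3 [ -25.4 -118.5   52.2] p97 [ 28.7 -33.7  60.8]
top bluetab 83 med [  -1.  -111.    63.7] p3 [ -20.8 -180.5   47.8] p97 [  22.4 -100.9   72. ]
top rail 262 med [  42.7 -133.7   78. ] p3 [  39.5 -252.4   73.1] p97 [ 46.7 -11.8  83.3]
top leaf 38 med [27.9 -2.6 72.8] p3 [12.2 -3.5 43.5] p97 [48.7  0.7 78.9]
top reader 3696 med [  1.5 198.  139.5] p3 [-76.4 127.9 135.8] p97 [ 82.2 267.9 143.8]
side rackwhite 509 med [  1.8 -67.9  56.2] p3 [ -26.3 -116.4   51.9] p97 [ 28.  -29.2  60.1]
side bluetab 63 med [   6.  -172.9   58.3] p3 [ -19.8 -178.6   52.2] p97 [  21.8 -101.6   69.8]
side rail 205 med [  42.3 -110.    77.6] p3 [  39.4 -234.6   72.5] p97 [45.7 -6.5 81.4]
side leaf 36 med [27.3  1.6 73. ] p3 [14.  -1.1 63.8] p97 [38.8  4.3 76.8]
side reader 5830 med [ -0.5 206.5 139.5] p3 [-77.5 132.2 136.4] p97 [ 80.9 272.  142.7]
```

```bash
cat >> fit.py <<'E'
from scipy.spatial.transform import Rotation as Ro
p=np.load("chute.npy")
def ori(sgn=1):
    a=p[2]; Y=sgn*np.array([np.cos(a),np.sin(a),0]); Z=np.array([0,0,-1.]); X=np.cross(Y,Z)
    return Ro.from_matrix(np.stack([X,Y,Z],1)).as_rotvec()
def tcp(x,y,z): return c2w(p,[x,y,z])[0]
E
python3 - <<'E'
from workcell import ctrl, eoat, readout, imaging
from fit import *
for sg in(1,-1):
    for P in [(-25,-215,220),(-25,-215,56),(41,-215,56),(41,-59,56)]:
        j=ctrl.solve_ik(tcp(*P),ori(sg)); print(sg,P,tcp(*P).round(3),None if j is None else np.round(j,2))
E
```

```text
1 (-25, -215, 220) [ 0.456 -0.063  0.22 ] [-0.19 -0.36  1.93  0.    1.57 -0.07]
1 (-25, -215, 56) [ 0.456 -0.063  0.056] [-0.19 -0.24  2.11  0.    1.27 -0.07]
1 (41, -215, 56) [ 0.521 -0.071  0.056] [-0.18 -0.08  1.97  0.    1.25 -0.07]
1 (41, -59, 56) [0.54  0.084 0.056] [ 0.11 -0.04  1.93  0.    1.25  0.23]
-1 (-25, -215, 220) [ 0.456 -0.063  0.22 ] None
-1 (-25, -215, 56) [ 0.456 -0.063  0.056] None
-1 (41, -215, 56) [ 0.521 -0.071  0.056] None
-1 (41, -59, 56) [0.54  0.084 0.056] [ 0.11 -0.04  1.93  0.    1.25 -2.92]
```

Run:
```python
from workcell import ctrl, eoat, readout, imaging
from fit import *
ctrl.move_ptp(tcp(-25,-215,200),ori())
print(readout.state()["time"])
eoat.grip(0.060,40)
st=readout.state(); print(st["time"],st["finger_gap"],st["ee_pos"],tcp(-25,-215,200))
ctrl.servo_line(tcp(-25,-215,85),vel=0.1)
for n in("side","top"):
    s=imaging.snapshot(n); cv2.imwrite(f"pics/{n}1.png",s["color"]);pickle.dump(s,open(f"{n}1.pkl","wb"))
s=pickle.load(open("side1.pkl","rb")); cv2.imwrite("pics/side1z.png",cv2.resize(s["color"][120:320,230:390],None,fx=3,fy=3,interpolation=cv2.INTER_CUBIC))
print(readout.state()["time"],readout.state()["contact_force"])
```

```text
3.2583
3.6333 0.059429520805490646 [ 0.4556205  -0.06325119  0.19996631] [ 0.45560556 -0.06310676  0.2       ]
5.0333 [ 0.11117741 -0.20842234 -0.04440328]
```

View pics/side1z.png

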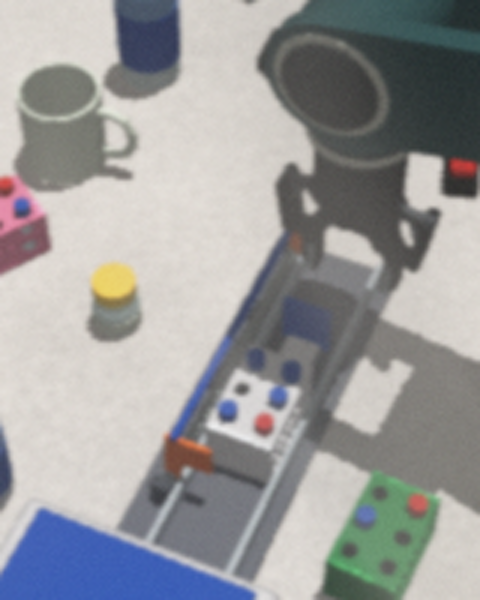

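View pics/top1.png

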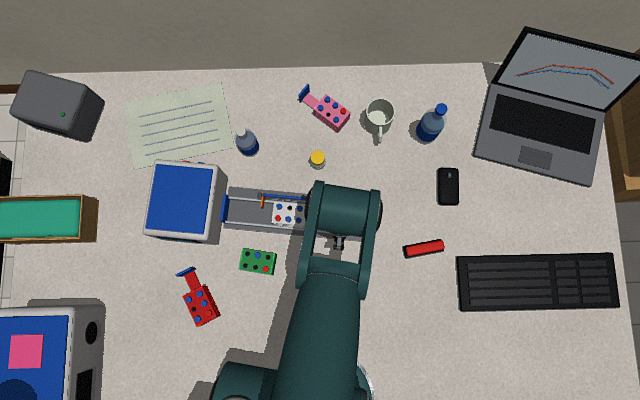

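```bash
cat >> fit.py <<'E'
def w2c(W):
    x,y,a=p; d=W-np.array([x,y,0])
    return np.stack([d[...,0]*np.cos(a)+d[...,1]*np.sin(a),-d[...,0]*np.sin(a)+d[...,1]*np.cos(a),d[...,2]],-1)*1000
E
python3 - <<'E'
from fit import *
s=pickle.load(open("side1.pkl","rb"));C=w2c(world(s))
d=C-np.array([-25,-215,85])
col=s["color"].astype(int)
m=(abs(d[...,0])<90)&(abs(d[...,1])<40)&(d[...,2]>-30)&(d[...,2]<75)
dark=m&(col.max(-1)<90)
print("x extents by height above nominal tip(z=63)")
for z in range(-10,80,5):
    q=d[dark&(C[...,2]-63>=z)&(C[...,2]-63<z+5)]
    if len(q)>2: 
        a=q[q[:,0]>0];b=q[q[:,0]<0]
        f=lambda a:(len(a),np.percentile(a[:,0],[3,97]).round(0),np.percentile(a[:,1],[3,97]).round(0)) if len(a)>2 else None
        print(z,f(a),f(b))
E
```

```text
x extents by height above nominal tip(z=63)
45 None (3, array([-44., -40.]), array([ 9., 12.]))
50 None (15, array([-45., -33.]), array([-6., 14.]))
55 (14, array([36., 56.]), array([-2., 13.])) (23, array([-56., -34.]), array([-6., 13.]))
60 (8, array([47., 57.]), array([-8., 12.])) (14, array([-57., -32.]), array([-7., 15.]))
65 (6, array([37., 57.]), array([10., 16.])) (15, array([-57., -25.]), array([-8., 15.]))
70 (4, array([54., 58.]), array([ 2., 14.])) (28, array([-60., -25.]), array([-7., 18.]))
75 (6, array([10., 57.]), array([ 2., 13.])) (8, array([-61., -27.]), array([ 3., 17.]))
```

Run:
```python
from fit import *
s=pickle.load(open("side1.pkl","rb"));C=w2c(world(s))
d=C-np.array([-25,-215,85])
m=(abs(d[...,0])<75)&(abs(d[...,1])<30)&(C[...,2]>45)&~((C[...,0]>36)&(C[...,2]<84))
f=lambda a:(len(a),np.percentile(a[:,0],[3,97]).round(0),np.percentile(a[:,1],[3,97]).round(0)) if len(a)>2 else None
for z in range(-18,80,5):
    q=d[m&(C[...,2]-63>=z)&(C[...,2]-63<z+5)]
    print(z,f(q[q[:,0]>0]),f(q[q[:,0]<0]))
```

```text
-18 None None
-13 None None
-8 None None
-3 None None
2 None None
7 (7, array([31., 37.]), array([-8., 11.])) (6, array([-40., -30.]), array([ 7., 12.]))
12 (8, array([31., 44.]), array([-11.,  14.])) (8, array([-42., -29.]), array([-2., 14.]))
17 (11, array([31., 44.]), array([-2., 14.])) (7, array([-42., -29.]), array([ 5., 12.]))
22 (8, array([31., 44.]), array([-10.,  12.])) (9, array([-43., -32.]), array([-1., 12.]))
27 (9, array([31., 44.]), array([ 0., 13.])) (10, array([-42., -30.]), array([-1., 13.]))
32 (10, array([31., 45.]), array([ 1., 13.])) (9, array([-42., -30.]), array([ 6., 11.]))
37 (10, array([31., 37.]), array([-3., 14.])) (3, array([-35., -29.]), array([ 9., 12.]))
42 (5, array([31., 58.]), array([ 2., 14.])) (5, array([-46., -32.]), array([ 6., 13.]))
47 (11, array([33., 54.]), array([ 7., 15.])) (18, array([-57., -32.]), array([-6., 15.]))
52 (27, array([37., 58.]), array([-8., 15.])) (26, array([-53., -28.]), array([-7., 16.]))
57 (35, array([32., 61.]), array([-6., 16.])) (33, array([-61., -29.]), array([-7., 17.]))
62 (15, array([26., 63.]), array([-10.,  17.])) (13, array([-59., -33.]), array([-11.,  15.]))
67 (18, array([18., 58.]), array([-11.,  18.])) (33, array([-60., -22.]), array([-12.,  19.]))
72 (27, array([ 4., 64.]), array([-6., 18.])) (27, array([-62.,  -4.]), array([-5., 19.]))
77 (21, array([ 3., 66.]), array([-1., 19.])) (23, array([-64.,  -5.]), array([ 6., 19.]))
```

```bash
cat > look.py <<'E'
from fit import *
def look(imaging,k):
    for n in("side","top"):
        s=imaging.snapshot(n); pickle.dump(s,open(f"{n}{k}.pkl","wb"))
        c=s["color"][120:320,230:390] if n=="side" else s["color"][150:250,135:375]
        cv2.imwrite(f"pics/{n}{k}z.png",cv2.resize(c,None,fx=3,fy=3,interpolation=cv2.INTER_CUBIC))
        C=w2c(world(s)); b,g,r=[s["color"][...,i].astype(int) for i in range(3)]
        for nm,m in(("rack",(abs(C[...,0])<28)&(C[...,2]>48)&(C[...,2]<62)&(C[...,1]>-140)&(C[...,1]<105)&(b>140)&(r>140)),
          ("rail",(C[...,0]>30)&(C[...,0]<115)&(C[...,2]>45)&(C[...,2]<85)&(b>r+35)&(C[...,1]<-5)&(C[...,1]>-270)),
          ("leaf",(C[...,0]>0)&(C[...,0]<125)&(C[...,2]>25)&(C[...,2]<95)&(r>b+60)&(abs(C[...,1])<15))):
            q=C[m]
            if len(q)>3: print(n,nm,len(q),np.median(q,0).round(1),np.percentile(q,3,0).round(1),np.percentile(q,97,0).round(1))
E
python3 - <<'E'
from workcell import ctrl, eoat, readout, imaging
from look import *
ctrl.servo_line(tcp(-25,-215,62),vel=0.08)
print(readout.state()["contact_force"])
ctrl.servo_line(tcp(40,-215,62),vel=0.05)
print(readout.state()["contact_force"])
look(imaging,2)
print(readout.state()["time"],readout.state()["finger_gap"])
E
```

```text
[-0.47058322  0.10995274 -0.709321  ]
[-7.77903931  0.97310407 -6.58456181]
side rack 381 [  2.1 -61.1  56.1] [-25.9 -93.7  52.5] [ 26.7 -29.   60.3]
side rail 93 [ 86.7 -52.3  60.9] [ 83.6 -93.   56.6] [90.2 -9.2 64.6]
side leaf 67 [57.1  2.  66.2] [44.4 -1.8 26.9] [75.3  4.4 80.3]
top rack 327 [  1.8 -63.4  57. ] [-25.6 -91.5  52.5] [ 26.9 -33.1  60.9]
top rail 109 [ 87.  -60.   61.6] [  83.6 -114.4   56.8] [91.2 -7.3 66.5]
top leaf 56 [59.2 -2.5 66.5] [44.3 -4.  28.8] [79.3  0.9 81.4]
7.0167 0.06013681903611421
```

View pics/side2z.png

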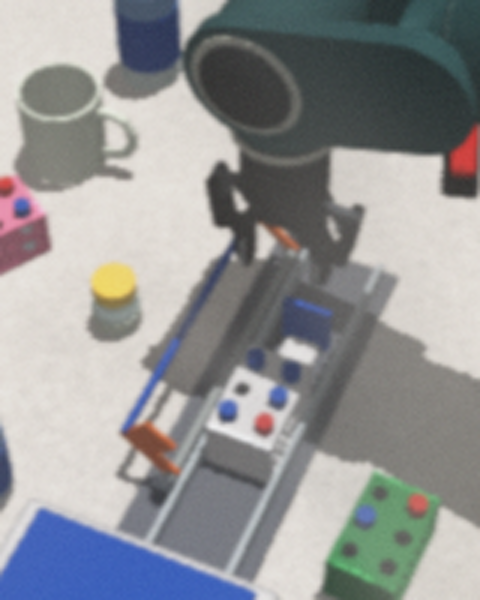

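Run:
```python
from workcell import ctrl, eoat, readout, imaging
from look import *
print(readout.state()["contact_force"])
ctrl.servo_line(tcp(42,-215,62),vel=0.05)
ctrl.wait(0.2);print(readout.state()["contact_force"])
ctrl.servo_line(tcp(42,-215,55),vel=0.03)
ctrl.wait(0.2);print(readout.state()["contact_force"])
look(imaging,3)
for y in (-205,-198,-194,-190,-186,-182):
    ctrl.servo_line(tcp(42,y,55),vel=0.04); st=readout.state(); print(y,st["contact_force"].round(2),st["time"])
look(imaging,4)
```

```text
[-8.28870304  0.45168061 -5.48556079]
[-11.60036635   0.9483048   -8.00092035]
[-4.5520107   0.55975324 -0.1516019 ]
side rack 385 [  2.  -61.6  56.2] [-26.1 -94.5  52.4] [ 26.8 -28.7  60.1]
side rail 90 [ 89.7 -51.7  57.4] [ 86.8 -93.7  52.7] [93.4 -9.5 60.1]
side leaf 59 [58.5  1.6 66.8] [47.1 -1.9 27.6] [74.8  4.3 77.3]
top rack 329 [  1.5 -62.9  56.7] [-25.4 -91.8  52.5] [ 26.7 -32.7  60.5]
top rail 107 [ 90.  -60.2  58.7] [  86.7 -115.    54.6] [94.1 -8.3 63.8]
top leaf 58 [65.6 -2.8 59.3] [44.8 -3.8 27.8] [87.1  0.3 80.9]
-205 [-1.94  3.47 -0.21] 8.55
-198 [-2.74  2.3  -0.56] 8.875
-194 [-2.84  2.63  0.33] 9.125
-190 [-3.76  0.92  0.17] 9.375
-186 [-2.53  1.25  0.02] 9.625
-182 [-4.52 -0.27 -0.2 ] 9.875
side rack 327 [ -0.3 -44.9  56.2] [ -27.  -107.7   52.1] [ 26.1 -19.3  60.1]
side rail 64 [ 90.1 -35.9  57.4] [ 87.  -65.5  53.4] [93.5 -5.5 61.4]
side leaf 61 [58.7  1.5 64.7] [46.5 -2.1 25.6] [73.   4.1 78.8]
top rack 230 [  1.  -46.6  57. ] [-26.5 -63.4  52.4] [ 26.8 -22.8  61. ]
top rail 66 [ 90.2 -41.7  58.6] [ 87.  -74.1  53.9] [94.1 -7.9 62.5]
top leaf 57 [65.1 -3.  58.8] [45.  -3.8 27.8] [85.2  0.2 78.5]
```

View pics/side4z.png

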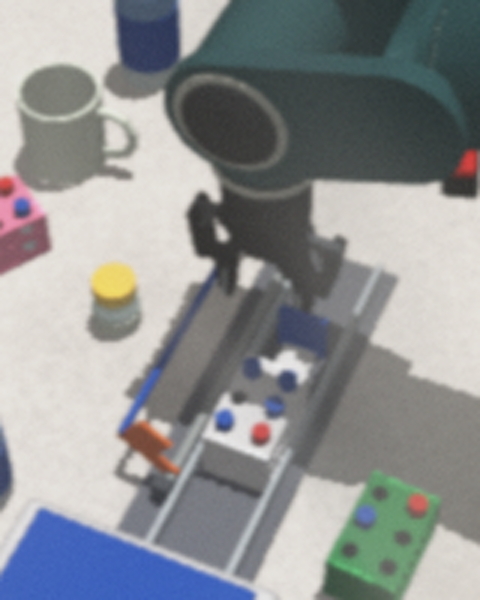

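Run:
```python
from workcell import ctrl, eoat, readout, imaging
from look import *
ctrl.servo_line(tcp(42,-120,55),vel=0.05); print(readout.state()["contact_force"].round(2))
look(imaging,5)
ctrl.servo_line(tcp(42,-72,55),vel=0.05)
for y in np.arange(-70,-54,2):
    ctrl.servo_line(tcp(42,y,55),vel=0.02); ctrl.wait(0.1); st=readout.state(); f=st["contact_force"]
    ey=np.array([-np.sin(p[2]),np.cos(p[2]),0]); print(y,f.round(2),(f@ey).round(2),w2c(st["ee_pos"]).round(1),round(st["time"],2))
    if f@ey<-8: break
look(imaging,6); print(readout.state()["time"])
```

```text
[-3.51 -0.58  0.05]
side rack 381 [-0.  13.1 56.6] [-27.1 -45.7  52.3] [26.5 41.8 60.4]
side rail 20 [ 89.  -31.9  58. ] [ 88.  -68.6  54.7] [90.5 -7.3 60.4]
side leaf 87 [64.8  2.2 62.7] [48.6 -1.1 34.9] [78.8  4.5 79.7]
top rack 267 [ 0.1 12.7 56.3] [-26.5 -10.4  51.7] [26.4 38.9 60.7]
top rail 61 [  89.  -230.2   58.3] [  85.9 -263.1   52.5] [  93.6 -161.9   63.9]
top leaf 34 [58.4 -2.9 65.9] [43.5 -3.8 25.7] [75.4 -0.1 80.9]
-70 [-4.2 -1.8 -0.5] -2.28 [ 42.  -70.1  55. ] 12.93
-68 [-3.45 -1.69 -0.05] -2.09 [ 42. -68.  55.] 13.28
-66 [-3.58 -2.04 -0.03] -2.45 [ 42. -66.  55.] 13.62
-64 [-3.61 -1.15  0.6 ] -1.57 [ 42. -64.  55.] 13.97
-62 [-3.3  -1.02  0.66] -1.4 [ 42. -62.  55.] 14.32
-60 [-3.45 -2.12 -0.29] -2.51 [ 42. -60.  55.] 14.68
-58 [ -6.29 -13.4    3.41] -14.05 [ 41.9 -59.2  55. ] 15.03
side rack 290 [-0.2 62.5 56.3] [-26.9  36.6  52.9] [26.9 81.  59.5]
side rail 20 [ 88.4 -28.5  58.9] [ 86.7 -49.3  54.9] [90.4 -9.9 62.6]
side leaf 91 [65.1  2.1 55.2] [50.3  0.2 30. ] [81.4  4.3 73.7]
top rack 211 [ 0.1 77.1 56.6] [-26.6  61.9  51. ] [26.4 99.9 61.1]
top rail 138 [  88.6 -194.7   59.1] [  85.4 -259.9   54. ] [  92.9 -131.3   63.6]
15.125
```

View pics/side6z.png

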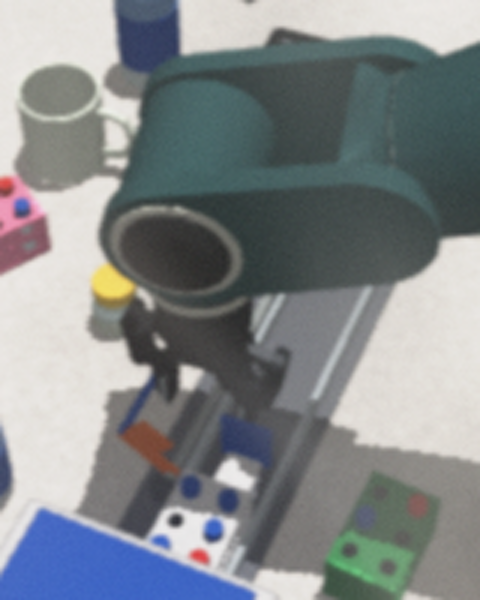

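View pics/top6z.png

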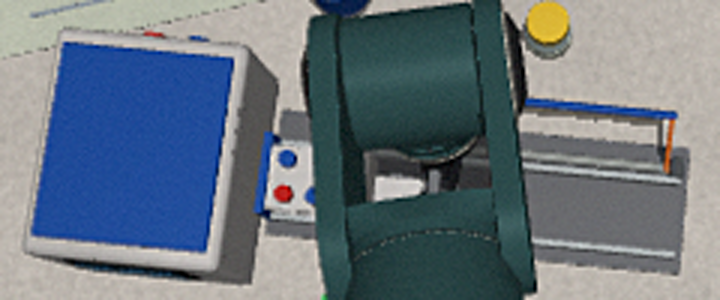

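Run:
```python
from workcell import ctrl, eoat, readout, imaging
from look import *
ctrl.wait(0.2)
ctrl.servo_line(tcp(42,-74,55),vel=0.03); print(readout.state()["contact_force"].round(2))
ctrl.servo_line(tcp(42,-74,62),vel=0.04)
ctrl.servo_line(tcp(-22,-74,62),vel=0.05); ctrl.wait(0.3);print(readout.state()["contact_force"].round(2))
ctrl.servo_line(tcp(-22,-74,200),vel=0.12)
ctrl.servo_line(tcp(-22,-230,250),vel=0.15)
look(imaging,7); print(readout.state()["time"],readout.state()["contact_force"])
```

```text
[-3.68 -1.26  0.18]
[-0.75 -0.23  0.25]
side rack 438 [ 1.  48.3 56.6] [-26.9  14.5  52.3] [26.4 79.3 60.2]
side rail 88 [ 42.5 -44.3  77.7] [  40.1 -249.    73.6] [46.2 -7.1 81.2]
side leaf 32 [26.3  2.1 73.1] [13.  -1.  68.6] [39.4  4.2 76.9]
top rack 471 [ 0.9 53.1 56.8] [-26.7  12.3  52.3] [26.7 98.6 60.7]
top rail 117 [ 43.5 -63.8  77.3] [  40.3 -119.1   73.3] [ 47.4 -10.9  83.1]
top leaf 41 [28.2 -2.8 72.5] [12.3 -3.7 35.7] [49.3  0.8 77.2]
20.7083 [ 0.21064711  0.284514   -0.52802753]
```

View pics/side7z.png

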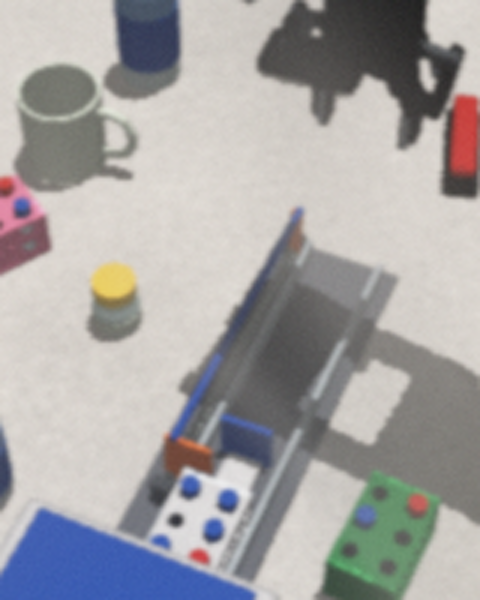

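View pics/top7z.png

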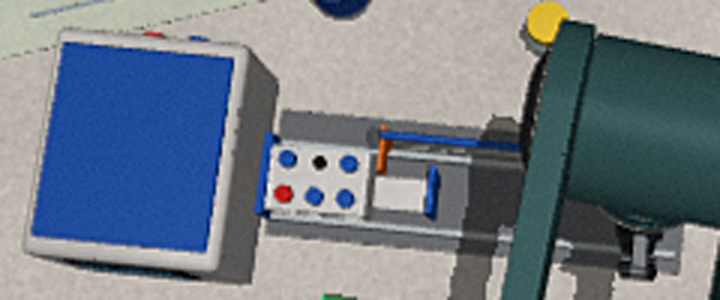

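Run:
```python
from workcell import ctrl
ctrl.close_job()
```

```text
the job is handed in; nothing more can be done
```

The rack is loaded and the job is handed in at about 21 s of the 38 s allowed; no verdict was reported, so this rests on my own checks.

- **Gate:** One finger held it open by the rail at about 0.9 to 1.0 rad, judged from the rail's position in the pictures. It stayed open while the other finger pushed the rack by its tab.
- **Rack home:** The push force jumped from about 2 N to 14 N when the rack met the stop, with the tool where I expected it for the home position.
- **Release:** I backed off the tab, let the gate swing shut slowly, and moved the arm clear.

**Last checks:**
- In the last pictures the rack body spans about y 12 to 99 mm in the chute, which agrees with home. It is centred to about 1 mm and upright against the stop.
- The rail is back at x about 43 mm and z 77 mm, matching its shut position before the start to within 1 mm.
- The bystanders I could see look unmoved, though I did not measure them.
- The force on the tool is about zero.
- The closest thing to a disagreement was the fit of the chute's position. The wall ends in the side view were off by up to 3 pixels, and the rest by about 1 pixel, so positions are good to roughly 2 to 3 mm.

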